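# Clamp the canister in the one-hand ratchet clamp for opening

### The arm

A 6-joint arm with a two-finger parallel gripper is mounted at the origin on the work surface. World frame = base frame: x ahead of the robot, y to its left, z up, the work surface at z = 0. Lengths are in m, angles in rad, forces in N, time in s.
With the tool pointing down it reaches from about 0.375 to 0.925 m from the base axis. Payload 5.7 kg.
Tool frame: the origin (TCP) lies at the centre of the arm's flange, where the gripper is bolted on; the fingertips stand 173 mm ahead of it and the grasp point (between the pads) lies 155 mm ahead of it; z points along the fingers, y is the direction in which the jaws open and shut (so a half turn about z gives the same grasp; the last joint's range is limited). The gripper opens to 85 mm and grips with 20 to 120 N. Pads are 22 mm wide; open, the fingers measure 114 mm over their backs; the gripper's body (76 mm by 85 mm) begins 54 mm behind the grasp point. The pads swing forward as they close: fully open they stand 13 mm farther back than shut.
Start: joints at [1.015, 0.359, 1.51, -0, 1.272, -0.115], TCP at [0.256, 0.543, 0.405] pointing down, gripper open.
Joint ranges: [-2.97, 2.97], [-1.01, 2.36], [0.21, 2.38], [-0.96, 4.11], [0.2, 2.71], [-2.98, 2.98]. Speed limits (rad/s): [2.39, 2.39, 3.14, 3.14, 3.14, 3.14].

### API

Orientations are given as [roll, pitch, yaw] about the fixed x, y, z axes, in that order (R = Rz(yaw) Ry(pitch) Rx(roll)).
In Python, from station import r gives the robot as it stands.
- The arm moves only by the tool carry_out, never from a script. Its argument "rows" is a list of rows, each a list of 4 numbers: the shift along the tool's x, y, z in units of 60 mm (1.0 is 60 mm), then the turn about the tool's z in units of 10 degrees (1.0 is 10 degrees). In form: [[x, y, z, twist], ...]. A call has 1 to 8 rows; each row is the pose to reach, as a shift and turn from the pose commanded when the call began, along the tool's axes at that moment; what a row does not reach only later rows make up. A row lasts 1/8 s, in which the tool goes at most 62.5 mm and 10.7 degrees, less where a joint would pass 70% of its speed; a pose out of reach is approached as far as the arm can. A call with a gripper value outside its range is refused whole. "claw" is the gripper's target within -1 to 1 (shut at 1, half-way at 0, fully open at -1), set as the call begins (left out, the last holds). The fingers move at their own pace and stop on an object; "grip_force" is the grip in N (left out, the last holds). Time passes only in rows, so rows that repeat a pose let the fingers close. It gives the time, the measured TCP pose, the force and the opening at its end, in the units of the state.
- r.sense(): the state, without advancing time (a new reading comes with each control period).
- r.read_camera(name): name is "side" or "top"; returns the picture (420x560x3 uint8, blue, green, red); there is no depth.
- r.camera_model(name): a dict with "mtx" (3x3 intrinsics, pixels), "k1" (the pictures are not rectified: a ray, as slopes to the right and down, at radius r is drawn at 1 + k1 r^2 times it, then the intrinsics apply), "origin" and "orientation" of the camera in the world. Camera axes: x right, y down, z forward; pixel columns grow to the right and rows downward; lengths in m; the calibration is good to about 2 mm. A picture is of the moment at which its call begins. camera_model takes no time and is no camera call.
- r.hand_in(): hands the job in, once; it reports no verdict.
The state is a dict: "clock": time; "joint_positions": joint angles; "joint_velocities": joint speeds; "joint_efforts": joint torques, N m; "ee_pos": TCP position; "tool_rot": TCP orientation; "contact_force": force on the tool from outside, world axes, zero at the start; "ft_torque": the same for the moment, N m; "opening": finger opening in m.
Only numpy, scipy, OpenCV 4.12 (cv2) and the standard library are available. Lean on these libraries where they do the work, as an engineer would, in place of code of your own. Each camera call takes 0.05 s, during which the arm holds its last target.

### The job

Slide the aluminium canister along the guide channel, without lifting it, until it stands under the overhanging lip against the back stop, between the jaws of the clamp. Then pump the clamp's trigger towards its handle, in as many strokes as it takes and never pushing the jaw or pad itself, until the moving jaw's sprung pad presses on the canister and is pushed in about half-way, never fully in so that the thin canister is not crushed. Finish holding: keep the trigger squeezed with the gripper, off the canister, and leave all the other things where they are.

Things in the scene. Friction and masses are not known exactly. Their poses are not given: they have to be found in the camera images.
- canister_center (a point): loose aluminium canister with a ribbed twist cap, upright: body 60 mm in diameter and 60 mm high, cap 50 mm in diameter, 80 mm high in all, 150 to 310 g. This point is at its centre, 40 mm above its underside. It starts standing in the guide channel, 75 to 145 mm from the seat on the -y side.
- seat (a point): where the canister must stand in the clamp fixture: a point on its base plate, 5 mm above the ledge. Its axes are the fixture's, which is fixed and turned about the vertical up to 15 degrees either way: the canister slides to +y, the clamp's bar lies along x. Offsets in the other entries are from this point in these axes. The back stop's face is at y = +30 mm: a seated canister's centre is at y = 0.
- channel (a point): middle of the open -y end of the guide channel, on the base plate, at x = 0, y = -210 mm. The channel runs along +y to y = -25 mm between two rails 12 mm high whose inner faces are at x = -31.5 and +31.5 mm. Canister and channel are polished and slide easily (friction 0.2 to 0.3), but pushed well off its middle the canister rubs on a rail.
- lip (a point): middle of the lower -y edge of the overhanging lip, at x = 0, y = +2 mm. The lip is a plate from x = -33 to +33 mm that reaches from here to the back stop, its underside 88 mm and its top 93 mm above the seat: it covers the leading half of the seated canister with 8 mm to spare above it.
- handle (a point): middle of the outer (-x) face of the clamp's fixed upright black handle, 85 mm above the ledge. Axes as seat. The handle is a post 18 mm thick in x, 26 mm wide in y, from 25 to 110 mm above the ledge; this point is at x = -135, y = +48 mm from the seat.
- trigger_face (a point): the grey trigger, an upright plate 12 mm thick in x, 24 mm wide in y, from 34 to 108 mm above the ledge; this point is the middle of its outer (+x) face, 85 mm above the ledge, at rest at x = -75, y = +48 mm. Handle and trigger measure 60 mm over their outer faces at rest, with a clear gap of 30 mm between them, and 48 mm fully squeezed.
- trigger (a joint): squeeze of the trigger, m: 0 at rest, 0.012 fully squeezed; it slides in the -x direction of the fixture towards the handle and springs back by itself (2 N at rest to 4.4 N fully squeezed, plus about 2 N of jaw friction and the force of the pad).
- jaw (a joint): travel of the moving jaw to -x, m; starts at 0 to 0.030. Squeezing the trigger takes the jaw along 1 for 1 (friction ratchet, may lose 1 mm a stroke); let back, the jaw stays. It cannot be reopened. The pad's face, pad out, is 118 mm minus this travel from the fixed jaw: it meets the canister at about 0.058; further travel pushes the pad in.
- pad (a joint): how far the sprung pad is pushed into the moving jaw, m: 0 out, 0.016 fully in; spring 700 N/m, so 5.6 N at half-way (0.008).
- pad_face (a point): middle of the face of the moving jaw's sprung pad (34 mm wide, 30 mm high rubber block on a pin), 47 mm above the ledge. Axes as seat; the face looks to -x.
- fixed_jaw: rubber face of the clamp's fixed jaw, 34 mm wide, 30 mm high; origin at the middle of the face, 45 mm above the ledge, at x = -31.5 mm, y = 0. The jaw reaches 55 mm above the ledge. The moving jaw comes from +x and pushes the canister the last few mm against this face.
- cup: bystander: glass cup, 68 mm in diameter, 85 mm high, on the base plate on the -x side of the channel; origin under its centre.
- silicone_lid: bystander: round dark silicone lid, 90 mm in diameter, with a stub knob, 22 mm high, on the base plate on the +x side of the channel; origin under its centre.
- teapot: bystander: white ceramic teapot, 130 mm in diameter, 114 mm high, with spout and handle (200 mm over both); origin under its centre.
- spatula: bystander: bamboo spatula 270 mm long, lying flat; origin under its middle.
- bowl: bystander: ceramic bowl, 110 mm in diameter, 50 mm high; origin under its centre.
- spice_jar: bystander: glass jar with steel cap, 48 mm in diameter, 85 mm high; origin under its centre.
Not all that is in view belongs to the job. Leave any yellow look-alike of the part that bears canister_center alone.

How it is judged:
On the way, in this order (a step that is already met when the one before it is completed fails the run):
1. the canister stands at the seat, under the lip against the back stop (y of canister_center in the frame of seat above -0.005 m and x of canister_center in the frame of seat between -0.01 and 0.01 m and angle between canister_center's own z axis and vertical below 0.06 rad and contact force between pad and canister below 0.5 N), for 0.1 s.
2. the pad touches the canister, pumped with the trigger (contact force between pad and canister above 0.5 N and value of joint each of trigger, pad above 0.001 m), for 0.1 s.
At the end, for the whole second after the job is handed in: Canister upright at the seat (5 mm to the back stop, 6 mm along the bar), at rest, clamped between the pad (over 2 N, pushed in 4 to 13 mm) and the fixed jaw (over 0.5 N); the gripper still holds the trigger squeezed over 1 mm and is off the canister (y of canister_center in the frame of seat above -0.005 m and x of canister_center in the frame of seat between -0.006 and 0.006 m and angle between canister_center's own z axis and vertical below 0.06 rad and value of joint pad between 0.004 and 0.013 m and contact force between pad and canister above 2 N and contact force between fixed_jaw and canister above 0.5 N and contact force between the fingers and trigger above 0.5 N and value of joint trigger above 0.001 m and linear speed of canister below 0.01 m/s and contact force between each of the arm, the fingers and canister below 0.2 N); the arm keeps its last pose, push and grip.
It fails at once if the canister is lifted out of the channel or tipped (height (world z) of canister_center above 0.06 m or angle between canister_center's own z axis and vertical above 0.35 rad).
It fails at once if the pad crushes the canister (more than 18 N) (contact force between pad and canister above 18 N).
It fails at once if the jaw or its pad is pushed by the robot instead of by the trigger (more than 3 N) (contact force between any of the fingers, the arm and jaw above 3 N or contact force between any of the fingers, the arm and pad above 3 N).
It fails at once if a bystander is moved more than 30 mm (distance of any of cup, silicone_lid, teapot, spatula, bowl, spice_jar from where it was at the start of the episode above 0.03 m).
It also fails if it takes over 64 s, if anything falls off the work surface, if the arm or the gripper's body presses on something with over 40 N, if the wrist force passes 120 N, or if a joint passes its speed limit or range.

## Working session

There is one attempt and no reset: what is moved stays moved. The work goes in short steps, Python scripts to look and compute and a tool call to move; the robot and the scene stay as the last step left them, time stands still between calls to the robot, and variables do not carry over. Pictures are saved under pics/ and viewed, and the job is handed in when it is done.

Besides the shell and the picture viewer there is one more tool, called after "Call:" as name(argument=value, ...) on one line, values as JSON. carry_out: Moves the arm, as the interface text tells. Its arguments: {"type":"object","properties":{"rows":{"type":"array","items":{"type":"array","items":{"type":"number"}}},"claw":{"type":"number"},"grip_force":{"type":"number"}},"required":["rows"]}

```bash
mkdir -p pics; ls; python3 - <<'E'
from station import r
import cv2
print(r.sense())
for n in ("side","top"):
    print(n,r.camera_model(n)); cv2.imwrite(f"pics/{n}0.png",r.read_camera(n))
E
```

```text
pics
{'clock': 0.0, 'joint_positions': array([ 1.01488257e+00,  3.59521675e-01,  1.51145720e+00, -1.31564327e-05,
        1.27253086e+00, -1.15120953e-01]), 'joint_velocities': array([ 0.00194443, -0.00085788, -0.00030843,  0.00061982,  0.00093287,
       -0.0003708 ]), 'joint_efforts': array([ 3.49425036e-04, -5.27631462e+01, -2.78619146e+01, -4.53304838e-04,
        1.36569116e-02, -1.39809393e-05]), 'ee_pos': array([0.25581483, 0.54231703, 0.40383395]), 'tool_rot': array([-3.13968682e+00, -2.07723649e-04,  2.70080353e+00]), 'contact_force': array([0.30383816, 0.41831554, 0.46554599]), 'ft_torque': array([ 0.01339546, -0.01161536,  0.01408544]), 'opening': 0.08553792888938729}
side {'mtx': array([[529.99978874,   0.        , 281.65568006],
       [  0.        , 529.99978874, 214.38777886],
       [  0.        ,   0.        ,   1.        ]]), 'k1': -0.07395487029324684, 'origin': array([ 0.47325943, -1.34294305,  0.87274663]), 'orientation': array([-2.10472459, -0.01028466, -0.04201327])}
top {'mtx': array([[385.466165  ,   0.        , 278.71124779],
       [  0.        , 385.466165  , 205.42957956],
       [  0.        ,   0.        ,   1.        ]]), 'k1': 0.03598181508961747, 'origin': array([ 0.41854654, -0.0401751 ,  1.08034181]), 'orientation': array([-3.02361174,  0.03719957, -1.58944496])}
```

View pics/side0.png

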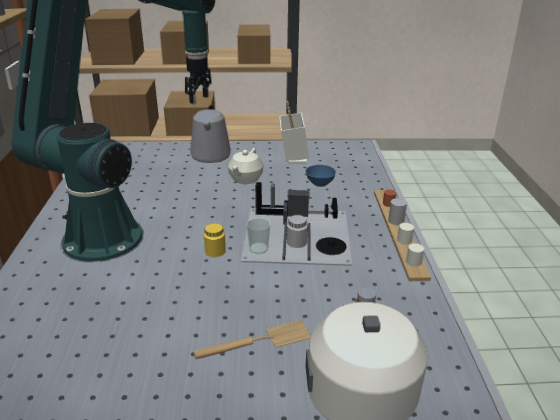

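View pics/top0.png

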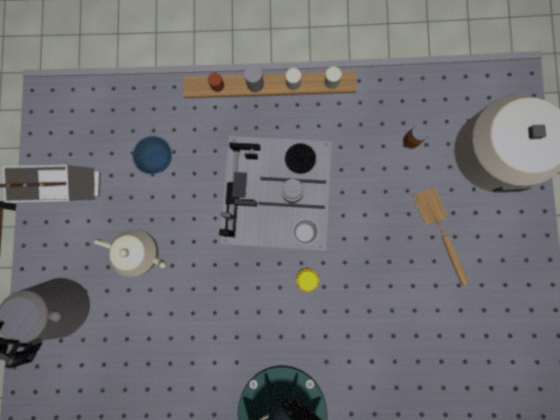

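The side view shows the silver canister in the channel at about (298,232), with the yellow look-alike at (215,241) outside the fixture. In the top view the canister is at (291,190) and the look-alike at (308,281). The silver one in the channel fits the description, so I'll enlarge both views.

```bash
python3 - <<'E'
import cv2
s=cv2.imread("pics/side0.png")[165:275,190:370]; cv2.imwrite("pics/side0c.png",cv2.resize(s,None,fx=4.4,fy=4.4,interpolation=cv2.INTER_CUBIC))
s=cv2.imread("pics/top0.png")[125:260,205:345]; s=cv2.resize(s,None,fx=4.4,fy=4.4,interpolation=cv2.INTER_CUBIC);cv2.imwrite("pics/top0c.png",cv2.convertScaleAbs(s,alpha=1.5,beta=20))
E
```

```text
(no output)
```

View pics/side0c.png

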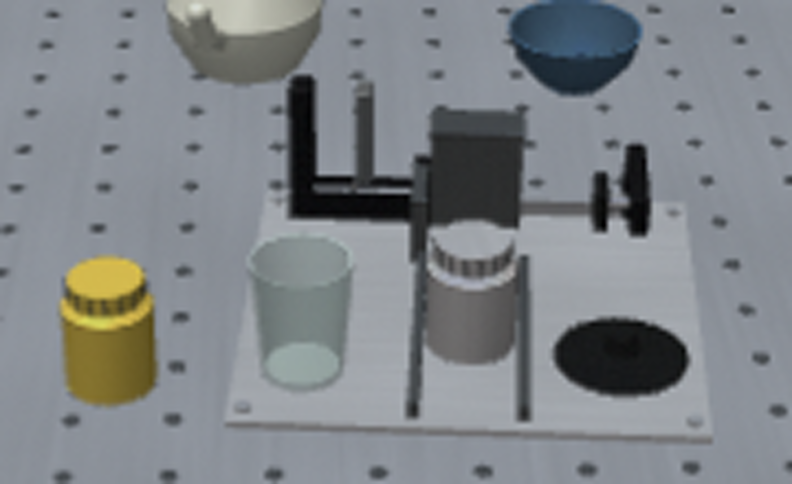

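View pics/top0c.png

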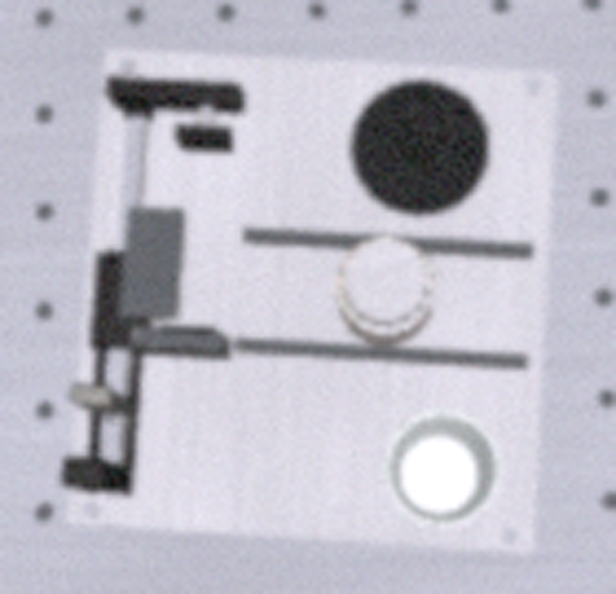

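The crop confirms the target: a silver canister with a ribbed cap stands between the dark rails, at (470,300) in the side crop. The handle is the black post at (302,140), the trigger the grey plate at (364,135), the lip the grey block at (478,120), and the moving jaw the black block at (625,190). I'll fit the fixture pose from points in both views.

```bash
cat > h.py <<'E'
import numpy as np
from scipy.optimize import least_squares
from scipy.spatial.transform import Rotation as R
from station import r
def cam(n):
    m=r.camera_model(n); return m['mtx'],m['k1'],m['origin'],R.from_euler('xyz',m['orientation']).as_matrix()
def proj(n,P):
    K,k,o,M=cam(n); p=(np.atleast_2d(P)-o)@M; s=p[:,:2]/p[:,2:]; s=s*(1+k*(s**2).sum(1,keepdims=True))
    return s*[K[0,0],K[1,1]]+K[:2,2]
def ray(n,uv):
    K,k,o,M=cam(n); d=(np.array(uv,float)-K[:2,2])/[K[0,0],K[1,1]]; s=d.copy()
    for _ in range(20): s=d/(1+k*(s@s))
    return o,M@np.r_[s,1]
def onz(n,uv,z):
    o,d=ray(n,uv); return o+d*(z-o[2])/d[2]
def cr(n,u,v): # crop px -> full
    o={'side':(190,165),'top':(205,125)}[n]; return ((u+.5)/4.4-.5+o[0],(v+.5)/4.4-.5+o[1])
def fix(p,L):
    x,y,a=p; c,s=np.cos(a),np.sin(a); L=np.atleast_2d(L)
    return np.c_[x+c*L[:,0]-s*L[:,1], y+s*L[:,0]+c*L[:,1], .005+L[:,2]]
E
cat > fit.py <<'E'
from h import *
rx=.0335 # guess rail centre
obs=[('top',532,250,(rx+.0015,-.21,.012)),('top',526,361,(-rx-.0015,-.21,.012)),('top',245,236,(rx+.0015,-.025,.012)),
('top',185,210,(.033,.002,.093)),('top',178,318,(-.033,.002,.093)),
('top',81,472,(-.126,.048,.105)),('top',88,396,(-.081,.048,.103)),
('side',431,134,(-.033,.002,.093)),('side',525,137,(.033,.002,.093)),
('side',302,78,(-.126,.048,.105)),('side',364,84,(-.081,.048,.103))]
def res(p,sel=None):
    return np.concatenate([(proj(n,fix(p,L))[0]-cr(n,u,v)) for n,u,v,L in obs if sel is None or n==sel])
for sel in ('top','side',None):
    f=least_squares(res,[.5,.05,0.0],args=(sel,),loss='soft_l1'); print(sel,f.x,np.degrees(f.x[2]))
for o,e in zip(obs,res(f.x).reshape(-1,2)): print(o,e.round(2))
E
python3 fit.py
```

```text
top [ 0.59159646  0.07691705 -0.0840493 ] -4.81566999050269
side [ 0.59061887  0.07961754 -0.11306498] -6.478146228277822
None [ 0.59153762  0.07714466 -0.08464637] -4.849879952833027
('top', 532, 250, (0.035, -0.21, 0.012)) [0.15 0.36]
('top', 526, 361, (-0.035, -0.21, 0.012)) [0.19 0.05]
('top', 245, 236, (0.035, -0.025, 0.012)) [-0.69 -0.29]
('top', 185, 210, (0.033, 0.002, 0.093)) [-0.13 -0.1 ]
('top', 178, 318, (-0.033, 0.002, 0.093)) [-0.46  0.44]
('top', 81, 472, (-0.126, 0.048, 0.105)) [0.09 0.07]
('top', 88, 396, (-0.081, 0.048, 0.103)) [ 0.11 -0.28]
('side', 431, 134, (-0.033, 0.002, 0.093)) [-0.14 -0.02]
('side', 525, 137, (0.033, 0.002, 0.093)) [ 0.06 -0.06]
('side', 302, 78, (-0.126, 0.048, 0.105)) [0.05 1.47]
('side', 364, 84, (-0.081, 0.048, 0.103)) [0.3  1.08]
```

```bash
python3 - <<'E'
from h import *
p=[.5915,.0771,-.0846]; 
def loc(P):
    c,s=np.cos(p[2]),np.sin(p[2]); d=P-np.array([p[0],p[1],.005]); return np.array([c*d[0]+s*d[1],-s*d[0]+c*d[1],d[2]])
for nm,n,u,v,z in [('cap','top',387,279,.085),('cap','side',472,244,.085),('bodybase(front)','side',469,360,.005),('padface','top',205,152,.062),
 ('cup bottom','top',440,472,.01),('cuprim','top',443,467,.09),('cup rim side','side',300,258,.09),('lid','top',420,146,.01),('jawbar inner','top',240,110,.06)]:
    w=onz(n,cr(n,u,v),z); print(nm,n,w.round(4),loc(w).round(4))
print('stop axes', fix(p,[[-.126,.048,0],[-.081,.048,0],[-.105,.048,.08]]).round(4))
E
```

```text
cap top [ 0.5822 -0.0424  0.085 ] [ 0.0009 -0.1199  0.08  ]
cap side [ 0.5797 -0.045   0.085 ] [-0.0014 -0.1227  0.08  ]
bodybase(front) side [ 0.5786 -0.0616  0.005 ] [-0.0011 -0.1393  0.    ]
padface top [0.6678 0.0676 0.062 ] [ 0.0768 -0.003   0.057 ]
cup bottom top [ 0.4708 -0.0731  0.01  ] [-0.1075 -0.1598  0.005 ]
cuprim top [ 0.4698 -0.0724  0.09  ] [-0.1086 -0.1593  0.085 ]
cup rim side side [ 0.4676 -0.0678  0.09  ] [-0.1112 -0.1549  0.085 ]
lid top [ 0.6806 -0.0658  0.01  ] [ 0.1009 -0.1348  0.005 ]
jawbar inner top [0.6942 0.0458 0.06  ] [ 0.1049 -0.0225  0.055 ]
stop axes [[0.47   0.1356 0.005 ]
 [0.5148 0.1318 0.005 ]
 [0.4909 0.1338 0.085 ]]
```

Fixture: seat at (0.5915, 0.077) with yaw about -4.85°. The canister centre is at local y≈-0.121, inside the stated 75–145 mm range. The pad face is at x≈0.077, so jaw travel is about 9.5 mm and I expect about 5 strokes. Next I'll work out the moves.

```bash
cat > mv.py <<'E'
import sys
from h import *
p=[.5915,.0771,-.0846]
# usage: lx ly z_tcp  (tool y along fixture +x)
def st():
    s=r.sense(); M=R.from_euler('xyz',s['tool_rot']).as_matrix(); return s,M
def loc(P):
    c,s=np.cos(p[2]),np.sin(p[2]); d=np.array(P)-np.array([p[0],p[1],.005]); return np.array([c*d[0]+s*d[1],-s*d[0]+c*d[1],d[2]+.005])
s,M=st()
print('t',round(s['clock'],2),'loc',loc(s['ee_pos']).round(4),'yaw',np.degrees(s['tool_rot'][2]).round(2),'F',s['contact_force'].round(2),'open',round(s['opening'],4))
if len(sys.argv)>3:
    lx,ly,z=map(float,sys.argv[1:4]); w=fix(p,[lx,ly,z-.005])[0]
    d=M.T@(w-s['ee_pos'])/.06
    want=p[2]+np.pi/2; tw=-(np.degrees((want-s['tool_rot'][2]+np.pi)%(2*np.pi)-np.pi))/10
    print('world',w.round(4),'shift units',d.round(3),'twist',tw.round(3))
E
python3 mv.py 0 -.195 .38
```

```text
t 0.1 loc [-0.3738  0.4352  0.4039] yaw 154.74 F [-0.7  -0.33  0.48] open 0.0852
world [ 0.575  -0.1172  0.38  ] shift units [-9.502 -7.671  0.41 ] twist 6.959
```

Call:
carry_out(rows=[[-0.7,-0.56,0,0.87],[-1.4,-1.13,0,1.74],[-2.1,-1.7,0,2.6],[-2.8,-2.26,0,3.5],[-3.5,-2.83,0,4.35],[-4.2,-3.4,0,5.2],[-4.9,-3.96,0,6.1],[-5.6,-4.5,0,6.96]], claw=1, grip_force=20)

```text
clock: 1.1
ee_pos: [0.445, 0.1534, 0.4046]
tool_rot: [-3.141, 0.0, 1.481]
contact_force: [0.8, 0.9, 1.0]
opening: 0.0
```

```bash
python3 mv.py 0 -.195 .38
```

```text
t 1.1 loc [-0.1524  0.0636  0.4046] yaw 84.85 F [0.77 0.86 1.03] open 0.0
world [ 0.575  -0.1172  0.38  ] shift units [-4.297  2.563  0.409] twist -0.03
```

Call:
carry_out(rows=[[-0.72,0.43,0,0],[-1.44,0.86,0,0],[-2.16,1.28,0,0],[-2.88,1.71,0.1,0],[-3.6,2.14,0.2,0],[-4.3,2.56,0.4,0],[-4.3,2.56,0.4,0],[-4.3,2.56,0.4,0]])

```text
clock: 2.1
ee_pos: [0.5754, -0.1148, 0.3801]
tool_rot: [-3.14, -0.001, 1.485]
contact_force: [0.3, 0.4, 0.7]
opening: 0.0
```

```bash
python3 mv.py 0 -.195 .212
```

```text
t 2.1 loc [ 2.000e-04 -1.926e-01  3.801e-01] yaw 85.1 F [0.32 0.4  0.69] open 0.0
world [ 0.575  -0.1172  0.212 ] shift units [-4.300e-02  2.000e-03  2.802e+00] twist -0.005
```

Call:
carry_out(rows=[[-0.04,0,0.7,0],[-0.04,0,1.4,0],[-0.04,0,1.8,0],[-0.04,0,1.8,0]])

```text
clock: 2.6
ee_pos: [0.5743, -0.1157, 0.2713]
tool_rot: [-3.137, -0.001, 1.488]
contact_force: [-0.2, 0.2, 1.6]
opening: 0.0
```

```bash
cat > look.py <<'E'
import sys,cv2
from h import *
n=sys.argv[1]
for c,(y0,y1,x0,x1) in (('side',(130,275,190,370)),('top',(125,260,205,345))):
    im=r.read_camera(c); cv2.imwrite(f"pics/{c}{n}_raw.png",im)
    k=cv2.resize(im[y0:y1,x0:x1],None,fx=4,fy=4,interpolation=cv2.INTER_CUBIC)
    cv2.imwrite(f"pics/{c}{n}.png",cv2.convertScaleAbs(k,alpha=1.4,beta=15))
E
python3 look.py 1; python3 mv.py 0 -.195 .212
```

```text
t 2.7 loc [ 0.0007 -0.1943  0.2737] yaw 85.21 F [-0.06  0.44  0.13] open -0.0002
world [ 0.575  -0.1172  0.212 ] shift units [-0.011 -0.013  1.028] twist 0.005
```

View pics/side1.png

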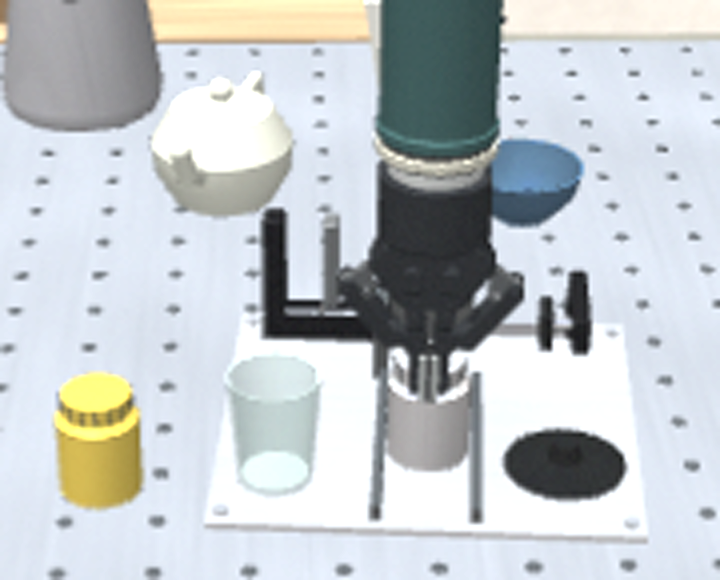

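View pics/top1.png

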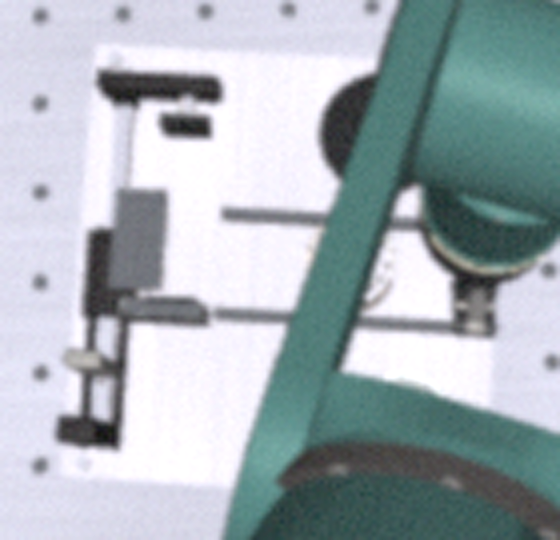

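Side view: the closed fingers, tips at (430,395), are in line with the canister at (428,430) and on its near side. The linkage, x 340–523, clears the cup at (272,400). Lower to pushing height.

Call:
carry_out(rows=[[0,0,0.5,0],[0,0,1.0,0],[0,0,1.02,0],[0,0,1.02,0]])

```text
clock: 3.2
ee_pos: [0.5765, -0.1175, 0.2132]
tool_rot: [3.139, 0.001, 1.486]
contact_force: [-0.1, -0.3, 0.1]
opening: -0.0003
```

```bash
python3 mv.py 0 -.055 .212
```

```text
t 3.2 loc [ 0.0015 -0.1951  0.2132] yaw 85.16 F [-0.14 -0.32  0.06] open -0.0003
world [0.5869 0.0223 0.212 ] shift units [ 2.336 -0.024  0.018] twist 0.0
```

Call:
carry_out(rows=[[0.14,-0.02,0.02,0],[0.28,-0.02,0.02,0],[0.4,-0.02,0.02,0],[0.5,-0.02,0.02,0],[0.6,-0.02,0.02,0],[0.7,-0.02,0.02,0],[0.8,-0.02,0.02,0],[0.9,-0.02,0.02,0]])

```text
clock: 4.2
ee_pos: [0.5791, -0.0632, 0.2103]
tool_rot: [3.142, 0.0, 1.486]
contact_force: [-0.4, -0.8, 0.7]
opening: 0.0
```

Call:
carry_out(rows=[[0.1,0,0,0],[0.2,0,0,0],[0.3,0,0,0],[0.4,0,0,0],[0.5,0,0,0],[0.6,0,0,0],[0.7,0,0,0],[0.8,0,0,0]])

```text
clock: 5.2
ee_pos: [0.5831, -0.0153, 0.2103]
tool_rot: [-3.141, 0.0, 1.486]
contact_force: [-0.5, -0.1, -0.1]
opening: -0.0
```

```bash
python3 mv.py 0 -.041 .212; python3 look.py 2
```

```text
t 5.2 loc [-0.0005 -0.0927  0.2103] yaw 85.15 F [-0.51 -0.13 -0.08] open -0.0
world [0.588  0.0362 0.212 ] shift units [ 0.862  0.009 -0.029] twist -0.001
```

View pics/side2.png

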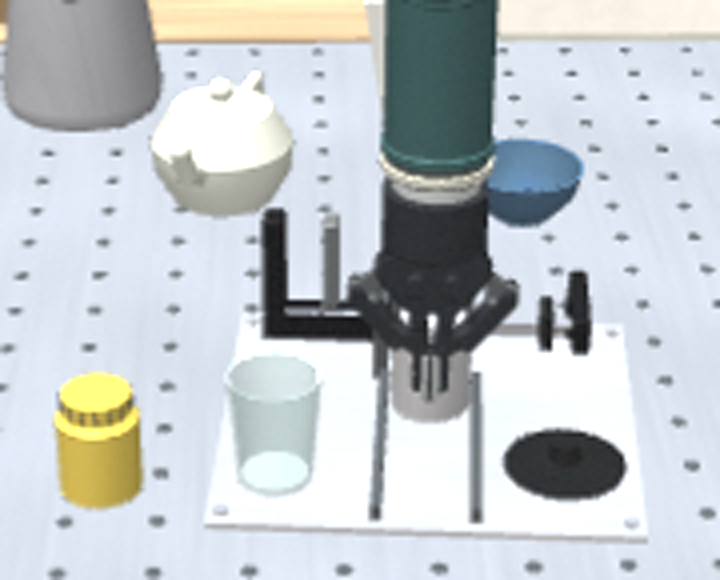

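The canister is sliding ahead of the fingers, upright, at (430,390). I'll go on more slowly near the stop.

Call:
carry_out(rows=[[0.1,0,0,0],[0.2,0,0,0],[0.3,0,0,0],[0.4,0,0,0],[0.5,0,0,0],[0.6,0,0,0],[0.7,0,0,0],[0.7,0,0,0]])

```text
clock: 6.3
ee_pos: [0.5867, 0.0267, 0.2103]
tool_rot: [3.142, -0.0, 1.487]
contact_force: [0.2, 0.6, 0.7]
opening: 0.0001
```

Call:
carry_out(rows=[[0.04,0,0,0],[0.07,0,0,0],[0.1,0,0,0],[0.1,0,0,0]])

```text
clock: 6.8
ee_pos: [0.5872, 0.0323, 0.2103]
tool_rot: [3.142, -0.0, 1.486]
contact_force: [0.0, 0.6, -0.3]
opening: -0.0004
```

```bash
python3 mv.py 0 -.041 .212
```

```text
t 6.8 loc [-0.0005 -0.045   0.2103] yaw 85.14 F [ 0.    0.55 -0.33] open -0.0004
world [0.588  0.0362 0.212 ] shift units [ 0.067  0.008 -0.028] twist -0.001
```

Call:
carry_out(rows=[[0.03,0,0,0],[0.06,0,0,0],[0.08,0,0,0],[0.08,0,0,0]])

```text
clock: 7.3
ee_pos: [0.5876, 0.0371, 0.2103]
tool_rot: [-3.141, -0.0, 1.486]
contact_force: [-0.7, 0.0, 0.1]
opening: 0.0002
```

```bash
python3 mv.py 0 -.041 .212; python3 look.py 3
```

```text
t 7.3 loc [-0.0005 -0.0402  0.2103] yaw 85.15 F [-0.72  0.05  0.08] open 0.0002
world [0.588  0.0362 0.212 ] shift units [-0.014  0.009 -0.029] twist -0.001
```

View pics/side3.png

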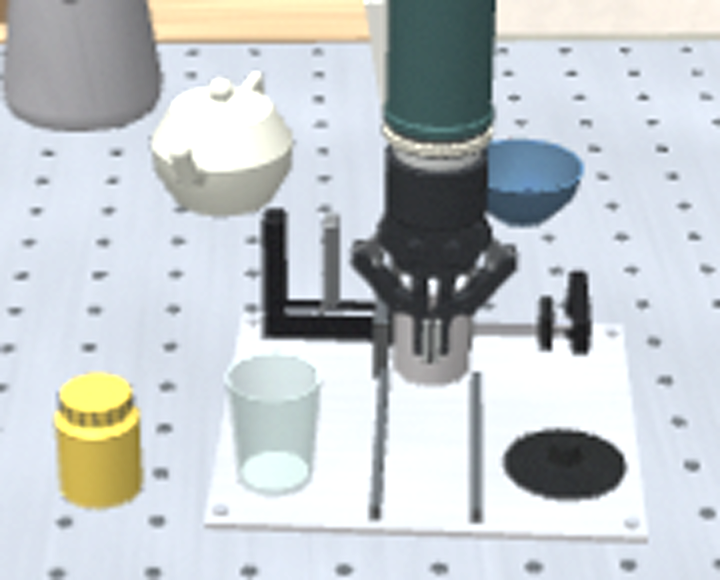

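Call:
carry_out(rows=[[0.02,0,0,0],[0.03,0,0,0],[0.03,0,0,0]])

```text
clock: 7.78
ee_pos: [0.5877, 0.0376, 0.2103]
tool_rot: [-3.141, 0.002, 1.487]
contact_force: [-0.2, -7.2, 1.1]
opening: 0.0001
```

Call:
carry_out(rows=[[0.02,0,0,0],[0.03,0,0,0],[0.03,0,0,0]])

```text
clock: 8.15
ee_pos: [0.5878, 0.0381, 0.2103]
tool_rot: [-3.141, 0.005, 1.487]
contact_force: [-1.2, -14.9, 1.3]
opening: -0.0
```

The force rose to 15 N while the tool stopped advancing, so the canister is against the back stop. Back off along -y, rise, then look.

Call:
carry_out(rows=[[-0.05,0,0,0],[-0.3,0,0,0],[-0.8,0,0,0],[-1.0,0,-0.5,0],[-1.0,0,-1.2,0],[-1.0,0,-1.9,0],[-1.0,0,-2.2,0],[-1.0,0,-2.2,0]])

```text
clock: 9.15
ee_pos: [0.5833, -0.0197, 0.3439]
tool_rot: [3.138, 0.0, 1.486]
contact_force: [0.0, 0.1, -0.1]
opening: -0.0
```

```bash
python3 mv.py -.105 .048 .33; python3 look.py 4
```

```text
t 9.15 loc [ 0.     -0.0971  0.3439] yaw 85.13 F [ 0.03  0.09 -0.15] open -0.0
world [0.4909 0.1338 0.33  ] shift units [ 2.418 -1.752  0.225] twist -0.002
```

View pics/side4.png

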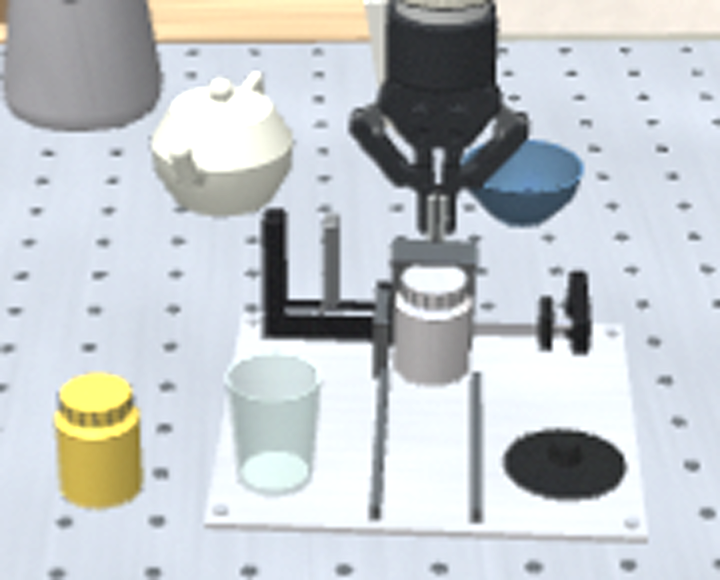

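View pics/top4.png

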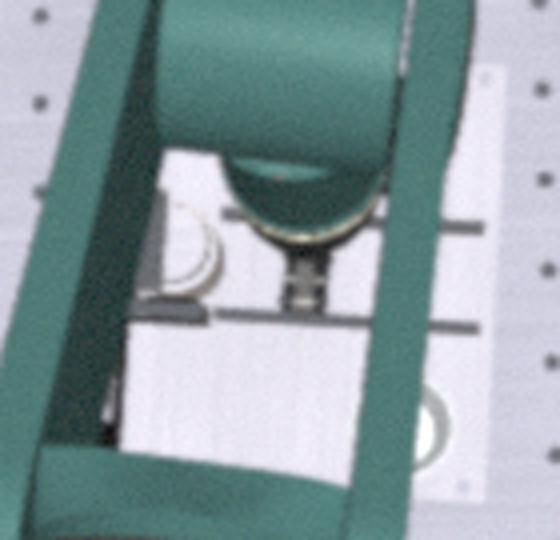

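The top view shows the canister under the lip, cap at (180,250) with the lip edge at x≈163. Side view: it stands upright at (433,330). I'll check its local position from the cap and base pixels.

```bash
python3 - <<'E'
from h import *
p=[.5915,.0771,-.0846]
def loc(P):
    c,s=np.cos(p[2]),np.sin(p[2]); d=P-np.array([p[0],p[1],.005]); return np.array([c*d[0]+s*d[1],-s*d[0]+c*d[1],d[2]])
f=lambda u,v:(u/4-.4+190,v/4-.4+130)
print('base front',loc(onz('side',f(432,384),.005)))
print('expected seated base front px',(proj('side',fix(p,[0,-.03,0]))[0]-[190,130]+.4)*4)
print('earlier base front true ly -.151 measured -.139 ')
g=lambda u,v:(u/4-.4+205,v/4-.4+125)
print('cap front edge top', loc(onz('top',g(215,255),.085)), 'body', loc(onz('top',g(223,255),.065)))
E
```

```text
base front [ 9.95850639e-04 -2.35185089e-02  4.33680869e-18]
expected seated base front px [430.57423195 388.36422867]
earlier base front true ly -.151 measured -.139 
cap front edge top [-0.005373   -0.03046209  0.08      ] body [-0.00189578 -0.03378174  0.06      ]
```

```bash
python3 - <<'E'
from h import *
import cv2
p=[.5915,.0771,-.0846]
im=cv2.imread('pics/top4_raw.png'); x0,y0=230,160
k=cv2.resize(im[y0:y0+50,x0:x0+50],None,fx=12,fy=12,interpolation=cv2.INTER_CUBIC); k=cv2.convertScaleAbs(k,alpha=1.4)
for L,c in (((-.0,.002,.093),(0,0,255)),((0,-.025,.08),(0,160,0)),((0,-.03,.06),(255,0,0)),((-.035,-.025,.012),(255,0,255))):
    q=(proj('top',fix(p,L))[0]+.5-[x0,y0])*12; print(L,q); cv2.circle(k,tuple(int(v) for v in q),3,c,-1)
cv2.imwrite('pics/z4.png',k)
im=cv2.imread('pics/side4_raw.png'); x0,y0=270,180
k=cv2.resize(im[y0:y0+55,x0:x0+60],None,fx=10,fy=10,interpolation=cv2.INTER_CUBIC); k=cv2.convertScaleAbs(k,alpha=1.4)
for L,c in (((-.0,.002,.093),(0,0,255)),((0,-.025,.08),(0,160,0)),((0,-.03,.06),(255,0,0)),((-.0,-.03,.0),(255,0,255)),((.0335,-.025,.012),(0,255,255)),((.0335,-.21,.012),(0,255,255))):
    q=(proj('side',fix(p,L))[0]+.5-[x0,y0])*10; print(L,q); cv2.circle(k,tuple(int(v) for v in q),3,c,-1)
cv2.imwrite('pics/zs4.png',k)
E
```

```text
(-0.0, 0.002, 0.093) [193.04182292 303.022237  ]
(0, -0.025, 0.08) [323.09781777 320.47327734]
(0, -0.03, 0.06) [353.91431517 336.80279587]
(-0.035, -0.025, 0.012) [339.87938494 517.88968416]
(-0.0, 0.002, 0.093) [286.90440351 158.73378089]
(0, -0.025, 0.08) [284.39039049 238.98273544]
(0, -0.03, 0.06) [282.42430311 304.36406229]
(-0.0, -0.03, 0.0) [277.43557989 471.91057169]
(0.0335, -0.025, 0.012) [386.99300768 433.80537116]
(0.0335, -0.21, 0.012) [387.2131449  779.34622896]
```

View pics/z4.png

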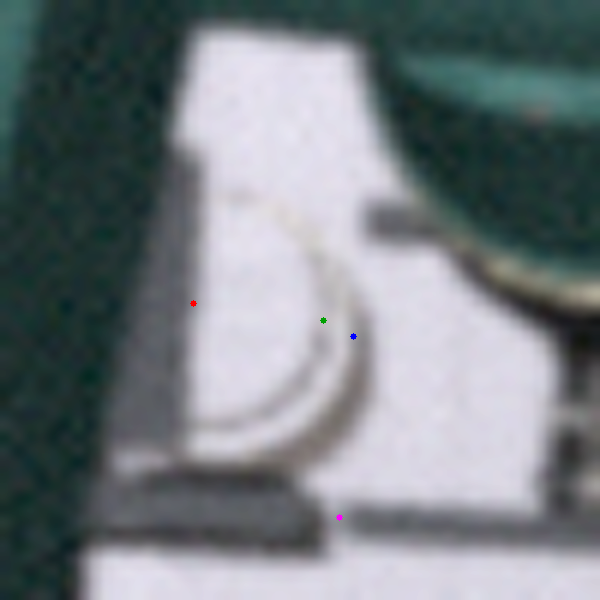

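View pics/zs4.png

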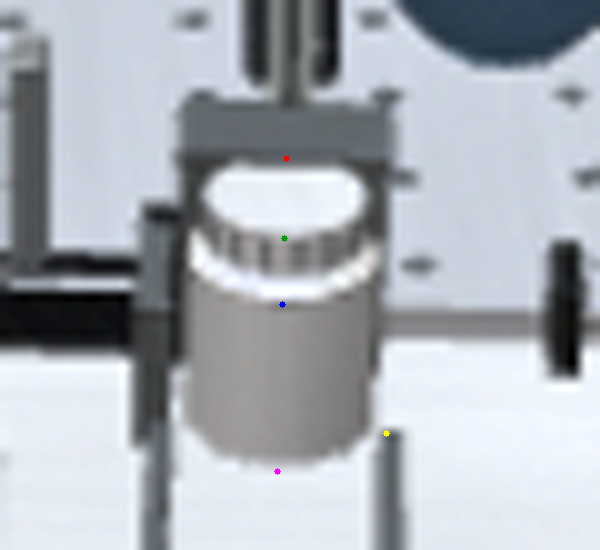

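The predicted points for a seated canister (cap front green, body front blue) fall on its edges in both views, so it is seated. Open and move over the handle and trigger.

Call:
carry_out(rows=[[0.6,-0.4,0,0],[1.2,-0.85,0,0],[1.8,-1.3,0,0],[2.42,-1.75,0,0],[2.42,-1.75,0,0],[2.42,-1.75,0,0]], claw=-1)

```text
clock: 10.0
ee_pos: [0.4905, 0.1341, 0.3414]
tool_rot: [-3.14, 0.001, 1.487]
contact_force: [0.1, 0.6, -0.0]
opening: 0.085
```

```bash
python3 mv.py -.105 .048 .236;  python3 look.py 5
```

```text
t 10.0 loc [-0.1055  0.0483  0.3414] yaw 85.19 F [ 0.13  0.61 -0.01] open 0.085
world [0.4909 0.1338 0.236 ] shift units [-0.004  0.01   1.757] twist 0.004
```

View pics/side5.png

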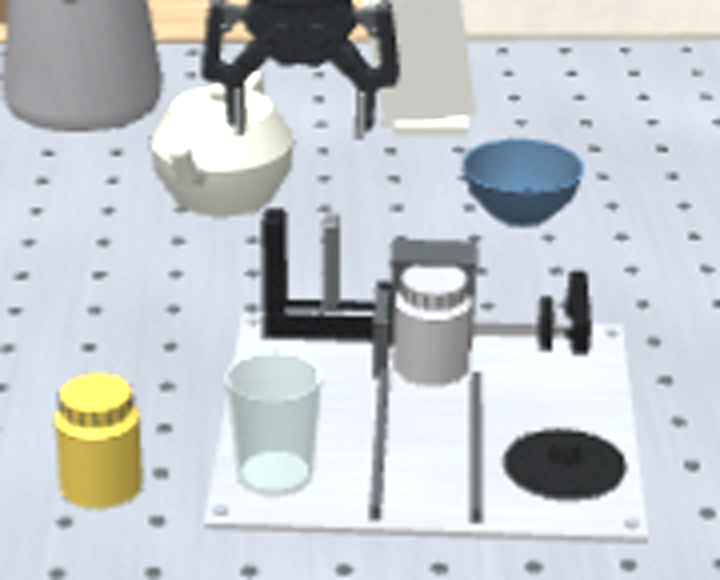

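The fingers at x=240 and 362 straddle the handle (272) and trigger (332) evenly. Lower.

Call:
carry_out(rows=[[0,0,0.6,0],[0,0,1.2,0],[0,0,1.6,0],[0,0,1.76,0],[0,0,1.76,0]])

```text
clock: 10.72
ee_pos: [0.4908, 0.1337, 0.2363]
tool_rot: [-3.141, 0.0, 1.485]
contact_force: [0.1, 0.7, -0.8]
opening: 0.0853
```

```bash
python3 mv.py -.105 .048 .236;  python3 look.py 6
```

```text
t 10.72 loc [-0.1051  0.0479  0.2363] yaw 85.09 F [ 0.07  0.73 -0.82] open 0.0853
world [0.4909 0.1338 0.236 ] shift units [0.001 0.002 0.006] twist -0.007
```

View pics/side6.png

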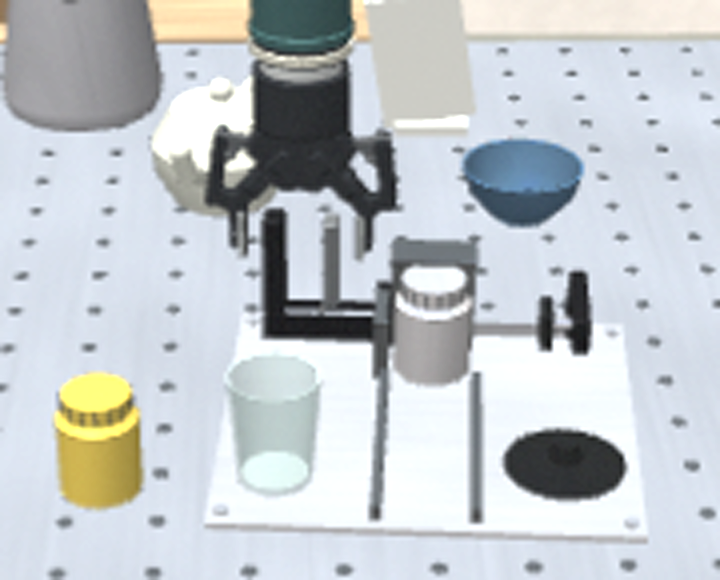

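View pics/top6.png

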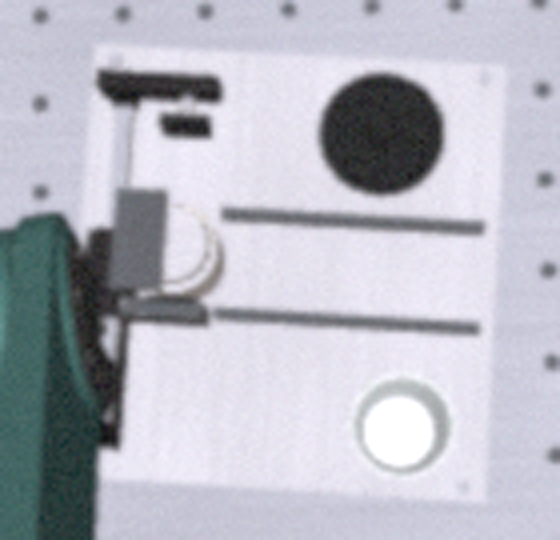

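The fingers are level with the posts. I'll shift 6 mm to -x so that only the trigger finger does the pushing. Then the wrist force reads the trigger load, and squeeze ≈ 36 mm - opening/2. Lower 6 mm as well, then start closing slowly to check for contact.

Call:
carry_out(rows=[[0,-0.05,0.05,0],[0,-0.1,0.1,0],[0,-0.1,0.1,0]])

```text
clock: 11.2
ee_pos: [0.4839, 0.1349, 0.2307]
tool_rot: [-3.141, 0.0, 1.486]
contact_force: [-0.5, 0.0, -0.1]
opening: 0.0855
```

Call:
carry_out(rows=[[0,0,0,0],[0,0,0,0],[0,0,0,0],[0,0,0,0]], claw=-0.5, grip_force=30)

```text
clock: 11.7
ee_pos: [0.4856, 0.1349, 0.2312]
tool_rot: [3.139, -0.0, 1.486]
contact_force: [5.0, -1.0, 2.7]
opening: 0.0641
```

Call:
carry_out(rows=[[0,0,0,0],[0,0,0,0],[0,0,0,0]], claw=-0.3)

```text
clock: 12.08
ee_pos: [0.4857, 0.1349, 0.2313]
tool_rot: [3.139, -0.001, 1.486]
contact_force: [4.5, -0.1, 3.2]
opening: 0.0555
```

```bash
python3 mv.py;  python3 look.py 7
```

```text
t 12.07 loc [-0.1103  0.0487  0.2313] yaw 85.14 F [ 4.52 -0.07  3.23] open 0.0555
```

View pics/side7.png

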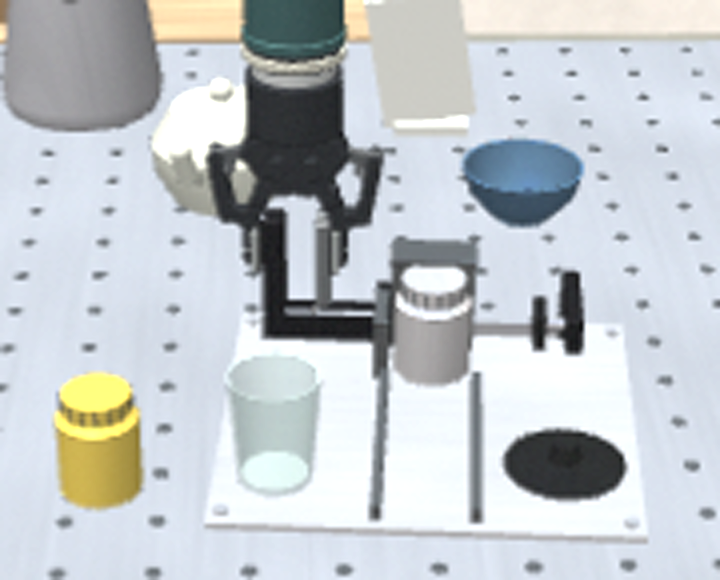

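The trigger and jaw both move. Finish this stroke and check the travel.

Call:
carry_out(rows=[[0,0,0,0],[0,0,0,0],[0,0,0,0]], claw=-0.1)

```text
clock: 12.55
ee_pos: [0.4842, 0.1349, 0.2311]
tool_rot: [-3.141, -0.0, 1.486]
contact_force: [0.9, -0.2, 7.9]
opening: 0.0474
```

```bash
cat > jaw.py <<'E'
import sys,cv2
from h import *
p=[.5915,.0771,-.0846]; n=sys.argv[1]
def loc(P):
    c,s=np.cos(p[2]),np.sin(p[2]); d=P-np.array([p[0],p[1],.005]); return np.array([c*d[0]+s*d[1],-s*d[0]+c*d[1],d[2]])
im=r.read_camera('top') if len(sys.argv)<3 else cv2.imread(sys.argv[2]); cv2.imwrite(f"pics/top{n}_raw.png",im)
x0,y0=220,130
k=cv2.resize(im[y0:y0+75,x0:x0+75],None,fx=8,fy=8,interpolation=cv2.INTER_CUBIC)
cv2.imwrite(f"pics/jaw{n}.png",cv2.convertScaleAbs(k,alpha=1.5,beta=15))
# pad-face edge: profile along local x at y=0 z=.062 ; jaw bar at y=0 z~.06
g=cv2.GaussianBlur(cv2.cvtColor(im,cv2.COLOR_BGR2GRAY),(0,0),.6).astype(np.float32)
for y in (-.013,-.01,-.007,-.004):
    xs=np.arange(.02,.13,.0005); q=proj('top',fix(p,np.c_[xs,0*xs+y,0*xs+.057])).astype(np.float32)
    v=cv2.remap(g,q[None,:,0],q[None,:,1],cv2.INTER_LINEAR)[0]
    t=(v.min()+np.percentile(v,90))/2; c=np.flatnonzero(np.diff((v<t).astype(int)))
    print(y,(xs[c]*1000).round(1),end=' | ')
print()
E
python3 jaw.py a pics/top6_raw.png; python3 mv.py; python3 jaw.py 8
```

```text
-0.013 [ 77.5  93.  102.  121. ] | -0.01 [ 77.5  93.  102.5 120.5] | -0.007 [ 77.5  93.5 103.  120.5] | -0.004 [ 77.5  93.  104.5 120.5] | 
t 12.55 loc [-0.1119  0.0486  0.2311] yaw 85.15 F [ 0.89 -0.17  7.9 ] open 0.0474
-0.013 [ 66.5  80.5  90.5 108.5] | -0.01 [ 66.   81.   90.  108.5] | -0.007 [ 66.   81.5  91.  108.5] | -0.004 [ 66.   81.5  92.5 108.5] |
```

View pics/jaw8.png

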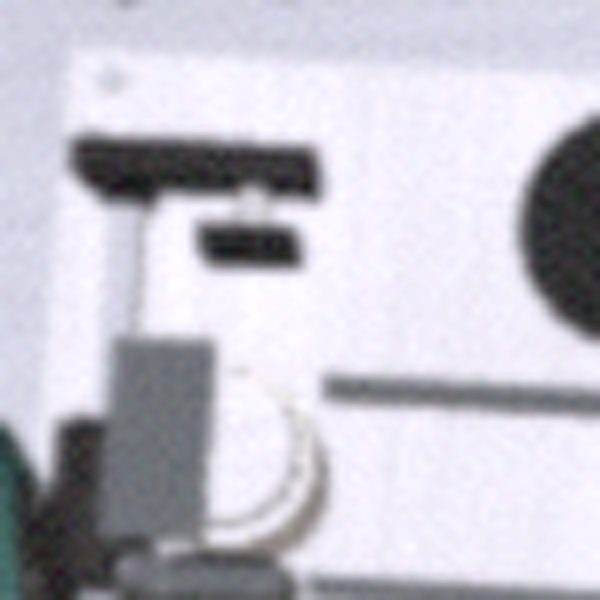

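The jaw moved 12 mm in this stroke and the pad face is at x=66 mm; contact is at about 28.5 mm. Three more strokes.

Call:
carry_out(rows=[[0,0,0,0],[0,0,0,0],[0,0,0,0],[0,0,0,0]], claw=-0.85)

```text
clock: 13.1
ee_pos: [0.4839, 0.1348, 0.2304]
tool_rot: [-3.14, 0.0, 1.486]
contact_force: [-0.7, -0.5, -0.4]
opening: 0.0787
```

Call:
carry_out(rows=[[0,0,0,0],[0,0,0,0],[0,0,0,0],[0,0,0,0],[0,0,0,0]], claw=-0.1)

```text
clock: 13.72
ee_pos: [0.4842, 0.135, 0.2313]
tool_rot: [-3.141, -0.0, 1.486]
contact_force: [-1.7, 0.6, 9.2]
opening: 0.0473
```

```bash
python3 mv.py; python3 jaw.py 9
```

```text
t 13.72 loc [-0.1118  0.0486  0.2313] yaw 85.15 F [-1.66  0.62  9.17] open 0.0473
-0.013 [53.5 68.  78.  96. ] | -0.01 [53.5 68.  78.  96. ] | -0.007 [53.5 68.5 79.  96. ] | -0.004 [54.  68.5 81.  96. ] |
```

Call:
carry_out(rows=[[0,0,0,0],[0,0,0,0],[0,0,0,0],[0,0,0,0]], claw=-0.85)

```text
clock: 14.28
ee_pos: [0.4842, 0.1348, 0.2305]
tool_rot: [-3.141, 0.0, 1.486]
contact_force: [0.3, -0.4, 0.2]
opening: 0.079
```

Call:
carry_out(rows=[[0,0,0,0],[0,0,0,0],[0,0,0,0],[0,0,0,0],[0,0,0,0]], claw=-0.1)

```text
clock: 14.9
ee_pos: [0.4842, 0.135, 0.2313]
tool_rot: [-3.141, -0.0, 1.486]
contact_force: [-2.0, 0.1, 8.3]
opening: 0.0475
```

```bash
python3 mv.py; python3 jaw.py 10
```

```text
t 14.9 loc [-0.1118  0.0486  0.2313] yaw 85.15 F [-2.    0.1   8.34] open 0.0475
-0.013 [41.5 55.5 65.5 83.5] | -0.01 [41.5 56.  65.5 83.5] | -0.007 [41.5 56.  66.  83.5] | -0.004 [41. 56. 67. 83.] |
```

View pics/jaw10.png

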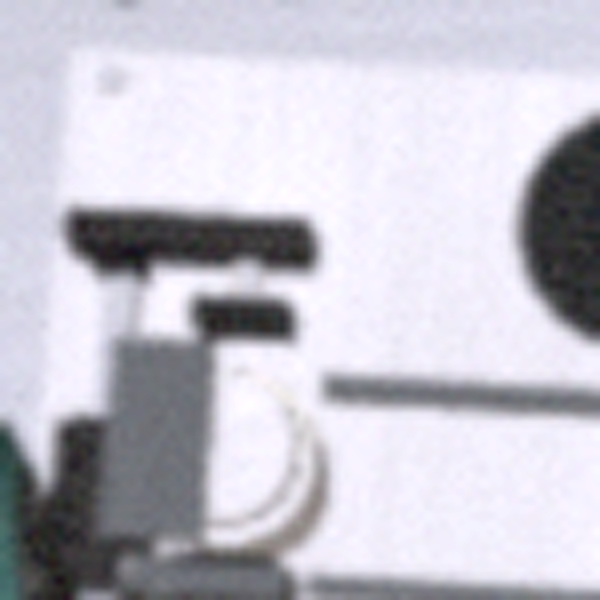

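The pad face is at x=41 mm, still clear of the canister. Stroke 4.

Call:
carry_out(rows=[[0,0,0,0],[0,0,0,0],[0,0,0,0],[0,0,0,0]], claw=-0.85)

```text
clock: 15.45
ee_pos: [0.4842, 0.1348, 0.2305]
tool_rot: [-3.141, 0.0, 1.486]
contact_force: [-0.3, 0.4, 0.4]
opening: 0.0788
```

Call:
carry_out(rows=[[0,0,0,0],[0,0,0,0],[0,0,0,0],[0,0,0,0],[0,0,0,0]], claw=-0.1)

```text
clock: 16.08
ee_pos: [0.4842, 0.135, 0.2313]
tool_rot: [-3.141, -0.0, 1.486]
contact_force: [-1.5, 0.4, 8.9]
opening: 0.0471
```

```bash
python3 mv.py; python3 jaw.py 11
```

```text
t 16.07 loc [-0.1118  0.0486  0.2313] yaw 85.15 F [-1.45  0.36  8.89] open 0.0471
-0.013 [29.  42.5 52.5 70.5] | -0.01 [30.  43.  52.5 70.5] | -0.007 [30.5 43.5 53.5 70.5] | -0.004 [30.5 44.  55.  70.5] |
```

View pics/jaw11.png

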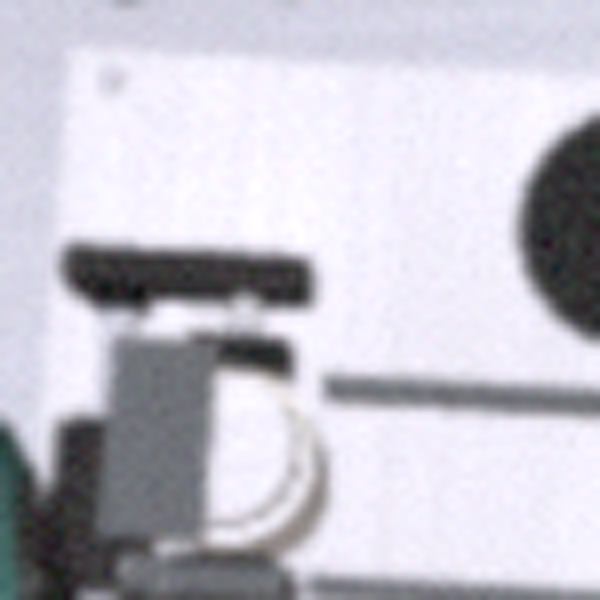

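The pad is at contact: jaw outer edge at 70.5 mm, free pad face about 28.2 mm. The final stroke needs about 8 mm, so I'll approach it in stages.

Call:
carry_out(rows=[[0,0,0,0],[0,0,0,0],[0,0,0,0],[0,0,0,0]], claw=-0.85)

```text
clock: 16.62
ee_pos: [0.4842, 0.1348, 0.2305]
tool_rot: [-3.141, 0.0, 1.486]
contact_force: [-0.4, 1.4, 0.1]
opening: 0.0784
```

Call:
carry_out(rows=[[0,0,0,0],[0,0,0,0],[0,0,0,0],[0,0,0,0]], claw=-0.4)

```text
clock: 17.12
ee_pos: [0.4861, 0.1348, 0.2314]
tool_rot: [3.138, -0.001, 1.486]
contact_force: [4.8, -1.9, 2.2]
opening: 0.0596
```

```bash
python3 mv.py; python3 jaw.py 12
```

```text
t 17.12 loc [-0.1099  0.0486  0.2314] yaw 85.14 F [ 4.8  -1.89  2.18] open 0.0596
-0.013 [28.5 39.5 49.5 67. ] | -0.01 [29.5 39.5 49.5 67. ] | -0.007 [30. 40. 50. 67.] | -0.004 [30.5 41.  51.  67. ] |
```

Call:
carry_out(rows=[[0,0,0,0],[0,0,0,0],[0,0,0,0],[0,0,0,0]], claw=-0.22)

```text
clock: 17.68
ee_pos: [0.4858, 0.1349, 0.2315]
tool_rot: [3.138, -0.001, 1.486]
contact_force: [4.5, -0.3, 5.7]
opening: 0.0521
```

```bash
python3 mv.py; python3 jaw.py 13
```

```text
t 17.68 loc [-0.1102  0.0487  0.2315] yaw 85.15 F [ 4.47 -0.29  5.73] open 0.0521
-0.013 [26.  37.  45.5 63.5] | -0.01 [27.  37.5 45.5 63.5] | -0.007 [27.5 38.  46.5 64. ] | -0.004 [28.  38.5 47.5 64. ] |
```

View pics/jaw13.png

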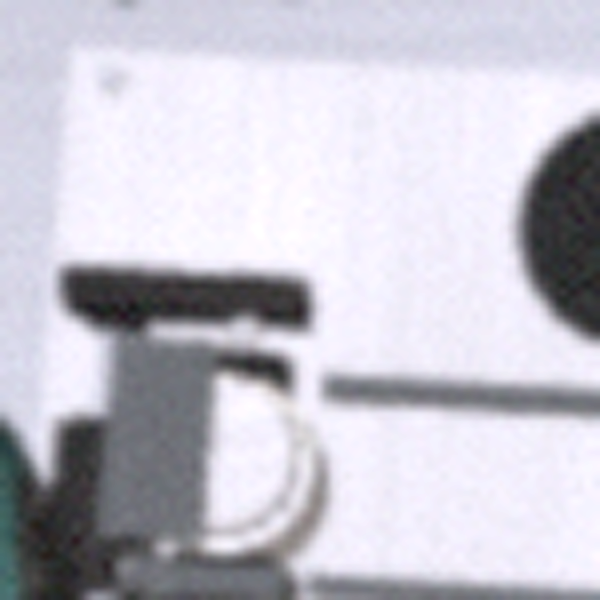

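```bash
python3 - <<'E'
from h import *
import cv2
p=[.5915,.0771,-.0846]
im=r.read_camera('side'); cv2.imwrite('pics/side13_raw.png',im); x0,y0=245,175
def z(im,nm):
    k=cv2.resize(im[y0:y0+60,x0:x0+95],None,fx=8,fy=8,interpolation=cv2.INTER_CUBIC); cv2.imwrite(nm,cv2.convertScaleAbs(k,alpha=1.5,beta=15))
z(im,'pics/zs13.png'); z(cv2.imread('pics/side7_raw.png'),'pics/zs7.png')
E
```

```text
(no output)
```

View pics/zs13.png

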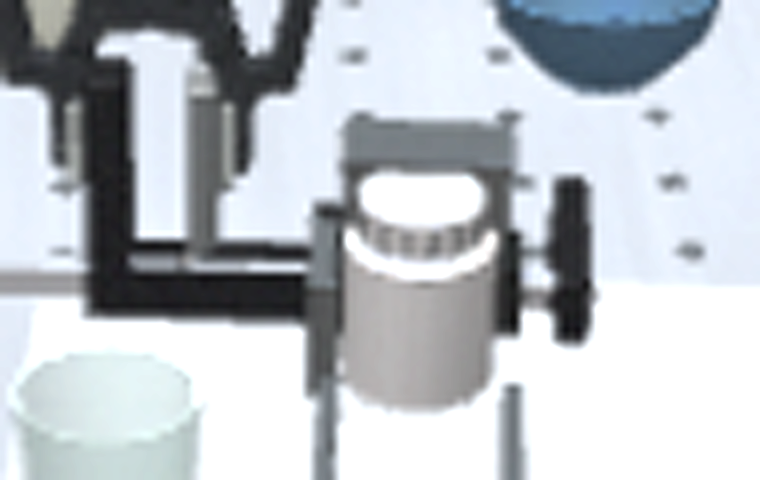

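View pics/zs7.png

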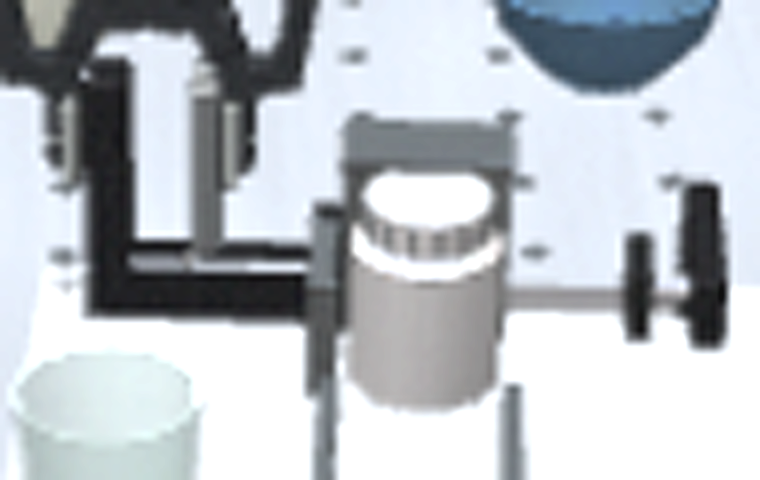

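Correction: the overhead camera also sees the pad's front face, so my pad-face edge read about 7 mm too low. The pad's back edge (93→37.7 mm) gives the travel directly. The pad is only just touching, which agrees with the low wrist force and the canister having shifted about 2 mm to the fixed jaw. I'll finish this stroke and use a sixth.

Call:
carry_out(rows=[[0,0,0,0],[0,0,0,0],[0,0,0,0],[0,0,0,0]], claw=-0.1)

```text
clock: 18.27
ee_pos: [0.4842, 0.135, 0.2314]
tool_rot: [-3.141, -0.0, 1.486]
contact_force: [-1.1, 0.5, 10.5]
opening: 0.0473
```

```bash
python3 mv.py; python3 jaw.py 14; python3 look.py 14
```

```text
t 18.27 loc [-0.1118  0.0486  0.2314] yaw 85.15 F [-1.14  0.54 10.48] open 0.0473
-0.013 [26.  38.  40.5 59. ] | -0.01 [27.  38.5 39.5 59.5] | -0.007 [27.5 60. ] | -0.004 [28.  39.5 42.  60. ] |
```

View pics/jaw14.png

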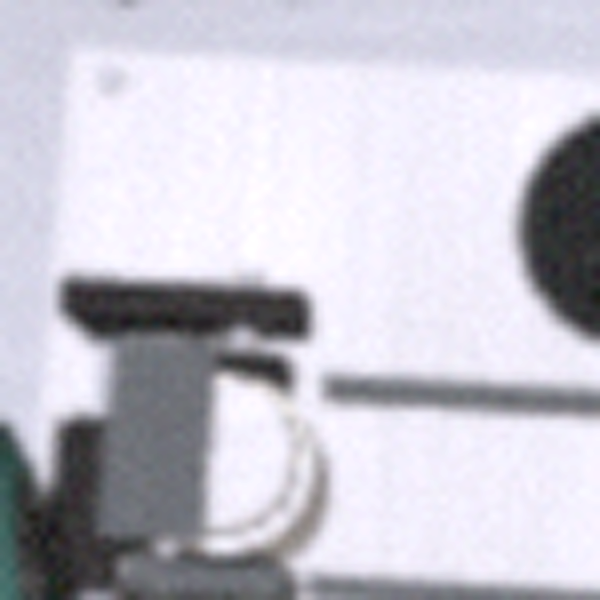

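View pics/side14.png

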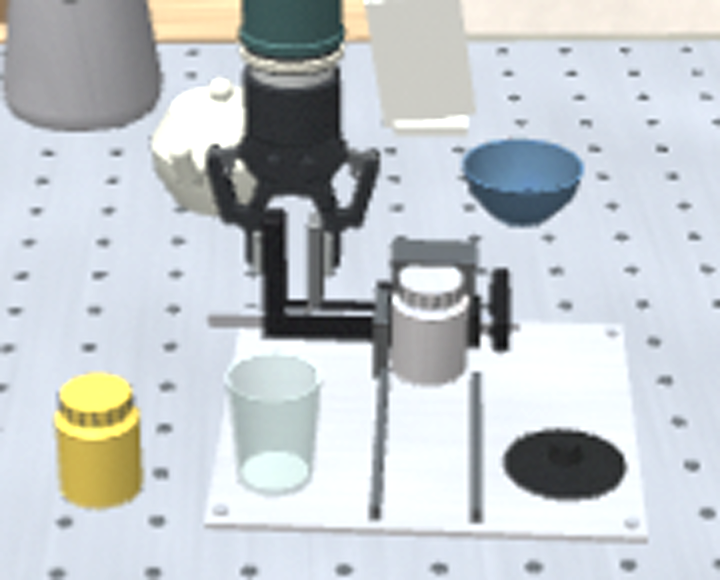

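The pad's back edge has stopped at 38 mm while the jaw moved 4 mm further, and the gap closed from 27.4 to 21.5 mm. So the pad is in by about 5 mm. One short sixth stroke of about 3 mm will reach half-way.

Call:
carry_out(rows=[[0,0,0,0],[0,0,0,0],[0,0,0,0],[0,0,0,0]], claw=-0.85)

```text
clock: 18.92
ee_pos: [0.484, 0.1348, 0.2304]
tool_rot: [-3.14, 0.0, 1.486]
contact_force: [-0.7, -0.6, 0.1]
opening: 0.079
```

Call:
carry_out(rows=[[0,0,0,0],[0,0,0,0],[0,0,0,0],[0,0,0,0]], claw=-0.45)

```text
clock: 19.42
ee_pos: [0.4871, 0.1348, 0.2317]
tool_rot: [3.135, -0.001, 1.486]
contact_force: [5.3, -1.3, 1.3]
opening: 0.0621
```

```bash
python3 mv.py; python3 jaw.py 15
```

```text
t 19.43 loc [-0.1089  0.0486  0.2317] yaw 85.15 F [ 5.27 -1.29  1.27] open 0.0621
-0.013 [26.  37.5 40.5 59. ] | -0.01 [27.  38.  40.5 59. ] | -0.007 [27.5 38.5 41.  59.5] | -0.004 [28.  39.5 42.  60. ] |
```

View pics/jaw15.png

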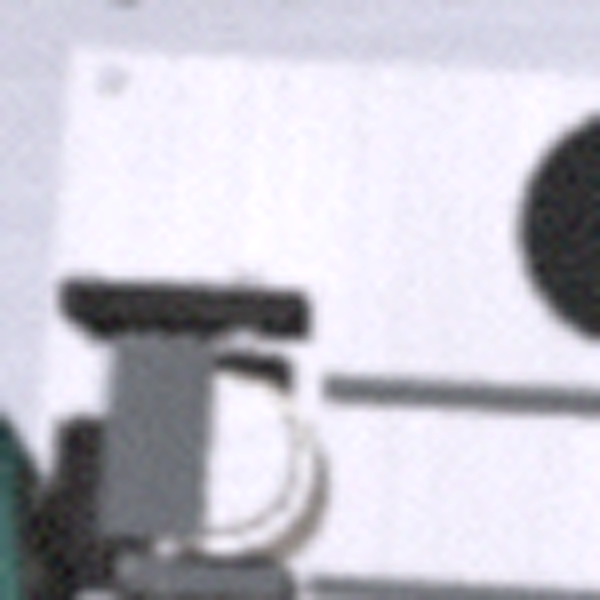

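Call:
carry_out(rows=[[0,0,0,0],[0,0,0,0],[0,0,0,0]], claw=-0.34)

```text
clock: 19.85
ee_pos: [0.4876, 0.1348, 0.2321]
tool_rot: [3.133, -0.001, 1.486]
contact_force: [7.1, -2.0, 4.3]
opening: 0.0571
```

```bash
python3 mv.py; python3 jaw.py 16
```

```text
t 19.85 loc [-0.1084  0.0487  0.2321] yaw 85.15 F [ 7.05 -2.    4.29] open 0.0571
-0.013 [26.  58.5] | -0.01 [27.  58.5] | -0.007 [27.5 59. ] | -0.004 [28.  41.  41.5 59. ] |
```

Call:
carry_out(rows=[[0,0,0,0],[0,0,0,0],[0,0,0,0]], claw=-0.25)

```text
clock: 20.27
ee_pos: [0.4864, 0.1349, 0.2322]
tool_rot: [3.137, -0.001, 1.486]
contact_force: [2.1, -0.5, 10.2]
opening: 0.0534
```

```bash
python3 mv.py; python3 jaw.py 17; python3 look.py 17
```

```text
t 20.27 loc [-0.1097  0.0487  0.2322] yaw 85.15 F [ 2.11 -0.5  10.23] open 0.0534
-0.013 [26. 55.] | -0.01 [27.  55.5] | -0.007 [27.5 56. ] | -0.004 [28.  56.5] |
```

View pics/jaw17.png

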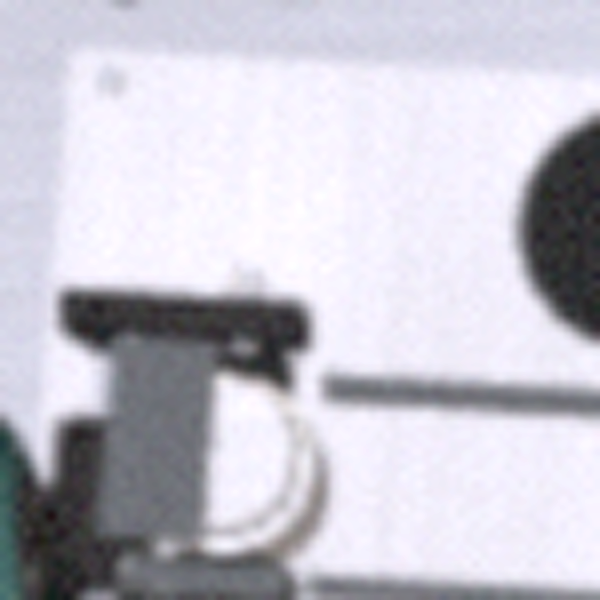

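View pics/side17.png

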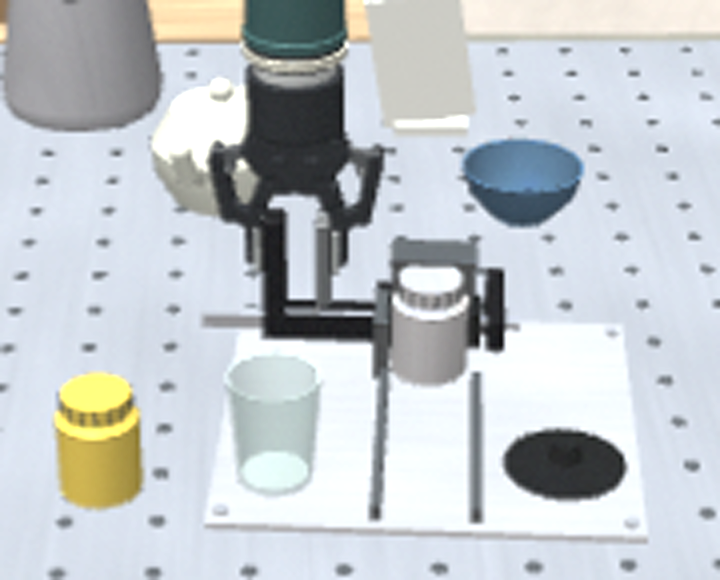

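The jaw's outer edge is at 55.6 mm, 4 mm beyond the stroke-5 reading, so the pad is in by about 7–9 mm. The canister stands upright between the jaws at (428,335), and the trigger is held squeezed (322 px against 332 at rest). Let it settle and check again.

Call:
carry_out(rows=[[0,0,0,0],[0,0,0,0],[0,0,0,0],[0,0,0,0],[0,0,0,0],[0,0,0,0]])

```text
clock: 21.18
ee_pos: [0.4864, 0.1349, 0.2321]
tool_rot: [3.137, -0.001, 1.486]
contact_force: [1.7, -0.2, 10.0]
opening: 0.0534
```

```bash
python3 mv.py; python3 jaw.py 18; python3 - <<'E'
from h import *
import cv2
p=[.5915,.0771,-.0846]
im=r.read_camera('side'); x0,y0=245,175
k=cv2.resize(im[y0:y0+60,x0:x0+95],None,fx=8,fy=8,interpolation=cv2.INTER_CUBIC)
for L in ((-.0015,-.025,.08),(-.0015,-.03,.06),(-.0015,-.03,0)):
    q=(proj('side',fix(p,L))[0]+.5-[x0,y0])*8; cv2.circle(k,tuple(int(v) for v in q),3,(0,0,255),-1)
cv2.imwrite('pics/zs18.png',cv2.convertScaleAbs(k,alpha=1.3,beta=5))
E
```

```text
t 21.18 loc [-0.1097  0.0487  0.2321] yaw 85.15 F [ 1.66 -0.15  9.99] open 0.0534
-0.013 [26. 55.] | -0.01 [27.  55.5] | -0.007 [27.5 56.5] | -0.004 [28.  56.5] |
```

View pics/zs18.png

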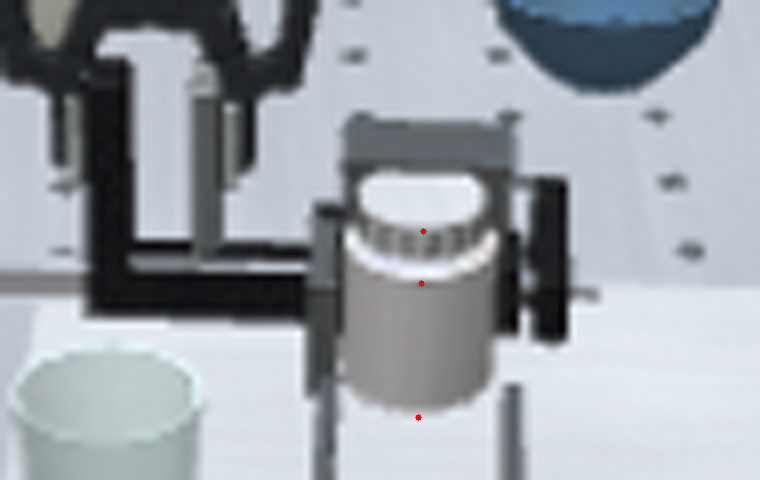

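Side view: the pad-to-jaw gap shrank from about 33 px to 12 px, which is about 7–8 mm in, so half-way. The canister is upright at the seat and readings are steady. Handing in.

```bash
python3 -c "
from station import r
print(r.hand_in())"
```

```text
the job is handed in; nothing more can be done
None
```

I slid the canister along the channel to the back stop, clamped it with six strokes of the trigger, and handed the job in at about 21 s with the trigger still squeezed. The hand-in gave no verdict.

**Seating:** I pushed with closed fingers until the force rose to 15 N against the back stop. Both cameras then showed the canister seated under the lip. The clamp later shifted it about 2 mm to -x, against the fixed jaw.

**Clamping:** Five strokes were nearly full and the sixth was partial. The pad is pushed in about half-way: 7–8 mm from the side view, 7–9 mm from the top view.

**Last checks:**
- The canister was upright at the seat, the readings were steady and the gripper was clear of it.
- The trigger was held several millimetres in, at an opening of 53.4 mm.
- Nothing else in view had moved.

**What disagreed:**
- My first reading of the pad's position was about 7 mm too low, because the top camera also sees the pad's front face. I noticed during stroke 5 and used the pad's back edge and the jaw edge instead.
- In the last strokes the wrist force could not give the trigger load: it read only about 2 N sideways and 10 N upwards, probably because the other finger was touching the handle. The pad depth therefore rests on the pictures alone, and the contact forces on the pad and fixed jaw were not measured.

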